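# Unscrew the tight lid of a jar braced in a one-handed jar clamp

## Robot

A 6-joint arm with a two-finger parallel gripper is mounted at the origin on a cart in front of the work surface, level with it; the furniture and walls round the work are solid. World frame = base frame: x ahead of the robot, y to its left, z up, the work surface at z = 0. Lengths are in mm, angles in rad, forces in N, time in s.
With the tool pointing down it reaches from about 300 to 775 mm from the base axis. Payload 14.6 kg.
Tool frame: the origin (TCP) lies midway between the tips of the shut fingers; the grasp point (between the pads) lies 19 mm behind it; z points along the fingers, y is the direction in which the jaws open and shut (so a half turn about z gives the same grasp; the last joint's range is limited). The gripper opens to 94 mm and grips with 3 to 60 N. Pads are 16 mm wide; open, the fingers measure 119 mm over their backs; the gripper's body (75 mm by 177 mm) begins 78 mm behind the grasp point.
Start: joints at [-1.306, 0.3, 1.521, -0, 1.321, -0.067], TCP at [179.153, -519.994, 205.446] pointing down, gripper open.
Joint ranges: [-3.03, 3.03], [-0.79, 2.21], [0.23, 2.52], [-1.04, 4.18], [0, 3.07], [-2.55, 2.55]. Speed limits (rad/s): [2.22, 2.22, 2.57, 3.14, 3.14, 3.14].

## Interface

Orientations are given as [roll, pitch, yaw] about the fixed x, y, z axes, in that order (R = Rz(yaw) Ry(pitch) Rx(roll)).
In Python, from cell import manip gives the robot as it stands.
- The arm moves only by the tool play_rows, never from a script. Its argument "commands" is a list of rows, each an object of numbers: "x", "y", "z": the shift along the tool's x, y, z in m; "wx", "wy", "wz": the turn, a rotation vector about the tool's x, y, z in degrees; "grip": the opening, from 0 (shut) to 1 (fully open). In form: [{"x": .., "y": .., "z": .., "wx": .., "wy": .., "wz": .., "grip": ..}, ...]. A call has 1 to 20 rows; each row shifts and turns the commanded pose from where the row before left it, along the tool's axes as they then stand; what a row does not reach is not made up. A row lasts 1/8 s, in which the tool goes at most 62.5 mm and 10.7 degrees, less where a joint would pass 70% of its speed; a pose out of reach is approached as far as the arm can. A call is refused whole if a number of a shift passes 0.0625 or a number of a turn 10.7, either way. A call with a gripper value outside its range is refused whole. The fingers move at their own pace and stop on an object; "squeeze" is the grip in N (left out, the last holds). Time passes only in rows, so rows that do not move let the fingers close. It gives the time, the measured TCP pose, the force and the opening at its end, in the units of the state.
- manip.read_state(): the state, without advancing time (a new reading comes with each control period).
- manip.camera(name): name is "side" or "top"; returns (picture, depth): 384x512x3 uint8, red, green, blue; 384x512 float32, mm along the optical axis (not along the pixel's ray), 0 where there is no reading.
- manip.camera_info(name): a dict with "intrinsics" (3x3 intrinsics, pixels), "camera_from_world" (4x4, takes a point from world to camera coordinates). Camera axes: x right, y up, looking along -z (the intrinsics and any distortion apply to the point x, -y, -z); pixel columns grow to the right and rows downward; lengths in mm; the calibration is good to about 2 mm. A picture is of the moment at which its call begins. camera_info takes no time and is no camera call.
- manip.sign_off(): hands the job in, once; it reports no verdict.
The state is a dict: "clock": time; "joints": joint angles; "qd": joint speeds; "effort": joint torques, N m; "eef_pos": TCP position; "eef_rot": TCP orientation; "wrist_force": force on the tool from outside, world axes, zero at the start; "moment": the same for the moment, N m; "finger_gap": finger opening in mm.
Only numpy, scipy, OpenCV 4.12 (cv2) and the standard library are available. Lean on these libraries where they do the work, as an engineer would, in place of code of your own. Each camera call takes 0.05 s, during which the arm holds its last target.

## Task

The jar of hazelnuts stands loosely in the jar clamp with its lid screwed tight: brace it by pulling the clamp's handle bar straight out, away from the jar, until the green band on the gauge stem shows outside the barrel but none of the red, and let go of the handle. Then twist the lid anticlockwise (seen from above) until its threads let go, and lift it straight up off the jar, leaving the jar gripped upright in the clamp and the other things on the worktop alone. Finish while still holding the lid in the gripper, level and still, one to five centimetres above the open mouth of the jar; do not put it down.

Things in the scene. Friction and masses are not known exactly. Their poses are not given: they have to be found in the camera images.
- clamp: One-handed jar clamp fixed to the worktop: beech board, top 16 mm up, x from -165 to +72 mm, y from -75 to +75 mm. Origin on the worktop under the place where the clamped jar's axis stands; x points along the clamp from handle to jar, z up. A fixed grey V jaw with black rubber pads stands on the handle's side of the jar (x -56 to -10 mm), a moving one beyond it (to x 68 mm); both 58 mm high.
- clamp_seat (a point): Point on the board's top (16 mm above the worktop) where the axis of the clamped jar stands, nested in the fixed jaw's V.
- barrel_mouth (a point): Mouth of the gauge barrel, where the stem comes out, 28 mm above the worktop, in the middle of a low grey bar across the clamp (122 mm long, top 38 mm up) between the fixed jaw and the handle. Two steel rods at y = -55 and +55 mm, 30 mm up, join that bar to the moving jaw.
- handle_grip (a point): Middle of the handle: a black round bar 14 mm thick, 84 mm long, along the clamp's y, its axis 66 mm above the worktop, at clamp x = -104 mm when joint draw_handle is 0. Uprights 34 mm either side carry it on a low sled (top 35 mm up), so it can be taken in the middle from above, one finger before and one behind it. It is pulled along the clamp's -x.
- draw_handle (a joint): How far the handle has been pulled out along the clamp's -x, in m, 0 to 0.058; starts at 0 to 0.002. A friction brake keeps it where it is left: moving it takes about 13.5 N plus the spring's force.
- jaw (a joint): Gauge reading in m, 0 to 0.040: how far the stem has come out of the barrel. Near 0 (under 0.015) while the jaw follows the handle and pushes the jar 4 to 8 mm into the fixed V (handle at about 0.014); from there it grows with the handle's travel, spring 350 N per m. The green band begins to show at 0.018, the red one behind it at 0.032. About 0.025 is right.
- nut_jar: Clear glass jar of hazelnuts, about 0.45 kg, 66 mm in diameter, shoulder from 56 mm narrowing to a 40 mm neck at 76 mm, rim 95 mm above its base. Origin in the middle of its base, z up. It stands loose on the clamp's board between the open jaws and turns with the lid unless it is clamped.
- jar_mouth (a point): Centre of the jar's rim, 95 mm above its base.
- lid: Gold metal twist-off lid, 53 mm in diameter, 18 mm high, 0.1 kg. Origin in the middle of its lower edge, z up; screwed tight that edge is 11 mm below the jar's rim. It takes 0.5 to 0.8 N m, rises 1.6 mm and comes free after 1.05 rad anticlockwise seen from above; at 1.7 rad it meets a stop if not lifted, so 1.3 rad is right. Pulling up before it is free jams it.
- mustard_pot: Bystander at the back: small yellow pot with a cream lid, 55 mm wide, 71 mm high; origin under its middle.
- olive_pot: Bystander at the back: small green pot with a cream lid, 55 mm wide, 71 mm high; origin under its middle.
- coffee_jar: Bystander at the back: dark red jar with a red lid, 63 mm wide, 134 mm high; origin under its middle.
- honey_jar: Bystander at the back: brown jar with a black lid, 70 mm wide, 104 mm high; origin under its middle.
- pepper_mill: Bystander on the right: wooden pepper mill, 58 mm wide, 150 mm high; origin under its middle.
- mug: Bystander on the left: white mug, 92 x 127 x 95 mm; origin under its middle.
- teaspoon: Bystander on the right: steel teaspoon lying flat, 138 mm long; origin under its middle.
Not all that is in view belongs to the job. What is meant by the lid is not blue, and is the larger of those in its own colour. What is shaped like the nut_jar but yellow is not meant.

How it is judged:
By the outcome, as a careful person would: the job done as asked, in the order asked, and still so for the second after the job is handed in, while the arm keeps its last pose, push and grip.
It also fails if it takes over 45 s, if anything falls off the work surface, if the arm or the gripper's body presses on something with over 40 N, if the wrist force passes 120 N, or if a joint passes its speed limit or range.

## Working session

There is one attempt and no reset: what is moved stays moved. The work goes in short steps, Python scripts to look and compute and a tool call to move; the robot and the scene stay as the last step left them, time stands still between calls to the robot, and variables do not carry over. Pictures are saved under pics/ and viewed, and the job is handed in when it is done.

Besides the shell and the picture viewer there is one more tool, called after "Emit:" by a JSON object that holds its "api" and its "payload", one argument or row to a line. play_rows: Moves the arm, as the interface text tells. Its arguments: {"type":"object","properties":{"commands":{"type":"array"},"squeeze":{"type":"number"}},"required":["commands"]}

```bash
ls; mkdir -p pics; python3 - <<'E'
from cell import manip
import cv2,numpy as np
print(manip.read_state())
for n in("side","top"):
    p,d=manip.camera(n); cv2.imwrite(f"pics/{n}0.png",cv2.cvtColor(p,cv2.COLOR_RGB2BGR)); np.save(f"pics/{n}0.npy",d)
    print(manip.camera_info(n))
E
```

```text
pics
{'clock': 0.0, 'joints': array([-1.30557347e+00,  3.00492250e-01,  1.52159051e+00, -1.17099451e-05,
        1.32069828e+00, -6.65965167e-02]), 'qd': array([ 2.06139538e-03, -2.69724949e-04,  7.91491338e-05,  1.39494553e-03,
        1.21544447e-03, -1.03945122e-03]), 'effort': array([-3.99601804e-04, -5.31803334e+01, -3.52735984e+01,  7.07626529e-02,
        2.43773824e-02, -9.84309509e-05]), 'eef_pos': array([ 179.09596202, -519.74105309,  204.8707425 ]), 'eef_rot': array([-3.14040614e+00, -6.77670650e-05,  3.31822243e-01]), 'wrist_force': array([-0.02464079,  0.27587664, -0.67150812]), 'moment': array([0.04183215, 0.00584995, 0.03651809]), 'finger_gap': 93.90373995450949}
{'intrinsics': array([[437.95066722,   0.        , 260.22069556],
       [  0.        , 437.95066722, 193.11522483],
       [  0.        ,   0.        ,   1.        ]]), 'camera_from_world': array([[-9.40646884e-01,  3.39216620e-01, -1.07481971e-02,
         5.78905911e+02],
       [-2.88135466e-01, -7.81463096e-01,  5.53437786e-01,
         8.67144948e+01],
       [ 1.79335976e-01,  5.23686466e-01,  8.32821165e-01,
        -1.73198719e+03],
       [ 0.00000000e+00,  0.00000000e+00,  0.00000000e+00,
         1.00000000e+00]])}
{'intrinsics': array([[390.95348203,   0.        , 252.21038634],
       [  0.        , 390.95348203, 190.62695263],
       [  0.        ,   0.        ,   1.        ]]), 'camera_from_world': array([[-7.03522636e-03, -9.99734387e-01, -2.19467590e-02,
        -4.06229693e+01],
       [ 9.83096733e-01, -1.09302085e-02,  1.82760344e-01,
        -6.00071833e+02],
       [-1.82951683e-01, -2.02900267e-02,  9.82912507e-01,
        -1.13515949e+03],
       [ 0.00000000e+00,  0.00000000e+00,  0.00000000e+00,
         1.00000000e+00]])}
```

View pics/side0.png

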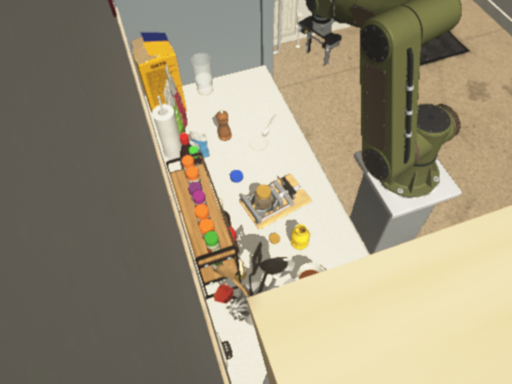

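View pics/top0.png

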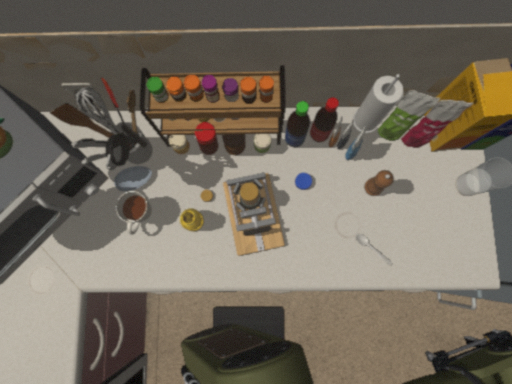

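The top view shows the clamp near (253,212), with its handle towards the robot and the gold lid near (250,195). I'll enlarge that area.

```bash
cat > h.py <<'E'
import cv2,numpy as np
from cell import manip
def cam(n):
    i=manip.camera_info(n); return i["intrinsics"],i["camera_from_world"]
def at(n,u,v,d=None,z=None):
    K,T=cam(n); R=T[:3,:3];t=T[:3,3]
    r=np.array([(u-K[0,2])/K[0,0],-(v-K[1,2])/K[1,1],-1.])
    c=-R.T@t; w=R.T@r
    s=d if d is not None else (z-c[2])/w[2]
    return c+s*w
def proj(n,P):
    K,T=cam(n); c=T[:3,:3]@np.array(P,float)+T[:3,3]
    return K[0,0]*c[0]/-c[2]+K[0,2], K[1,1]*-c[1]/-c[2]+K[1,2]
def crop(src,dst,u0,u1,v0,v1,s):
    im=cv2.imread(src)[v0:v1,u0:u1]; cv2.imwrite(dst,cv2.resize(im,None,fx=s,fy=s,interpolation=cv2.INTER_CUBIC))
E
python3 - <<'E'
from h import *
crop("pics/top0.png","pics/top0c.png",215,295,165,260,6)
crop("pics/side0.png","pics/side0c.png",230,320,160,230,8)
d=np.load("pics/top0.npy")
for v in range(180,212,3): print(v,[int(at("top",u,v,d[v,u])[2]) for u in range(232,272,3)])
E
```

```text
180 [53, 57, 57, 56, 53, 52, 45, 35, 54, 14, 15, 39, 14, 2]
183 [56, 46, 58, 26, 16, 116, 119, 119, 53, 62, 17, 35, 17, 14]
186 [18, 14, 54, 1224, 118, 119, 118, 117, 117, 55, 53, 31, 17, 18]
189 [15, 58, 53, 117, 118, 117, 115, 116, 119, 76, 14, 37, 17, 14]
192 [31, 53, 41, 118, 118, 118, 118, 117, 116, 81, 15, 15, 32, 13]
195 [34, 19, 15, 120, 117, 115, 118, 115, 121, 81, 17, 16, 36, 16]
198 [29, 16, 17, 83, 118, 118, 119, 118, 104, 76, 55, 54, 35, 15]
201 [37, 18, 15, 54, 79, 85, 100, 85, 80, 41, 55, 18, 34, 20]
204 [32, 18, 58, 54, 52, 73, 71, 76, 43, 57, 54, 21, 15, 33]
207 [20, 31, 21, 52, 58, 19, 19, 18, 15, 16, 54, 60, 18, 36]
210 [15, 35, 16, 13, 54, 57, 59, 54, 58, 59, 59, 57, 9, 31]
```

View pics/top0c.png

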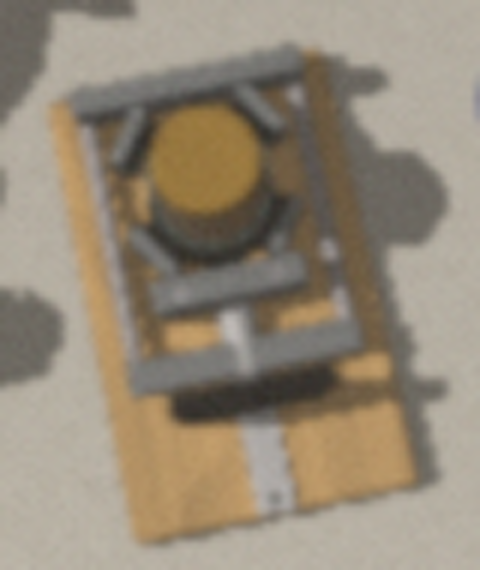

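View pics/side0c.png

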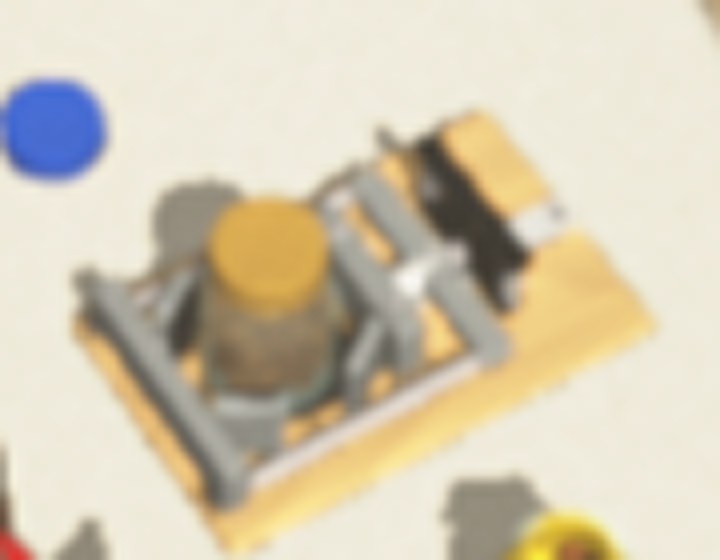

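The crop shows the board corners at about (50,105), (320,50), (418,482) and (138,542), the handle ends at (172,410) and (336,382), and the lid's top centre at (206,158).

```bash
python3 - <<'E'
from h import *
f=lambda u,v,z:at("top",215+(u+.5)/6-.5,165+(v+.5)/6-.5,z=z)
C=[f(52,105,16),f(320,50,16),f(416,482,16),f(138,542,16)]
print(np.round(C,1),[np.linalg.norm(C[i]-C[(i+1)%4]).round(1) for i in range(4)])
mid_far=(C[0]+C[1])/2; mid_near=(C[2]+C[3])/2
ax=(mid_far-mid_near); L=np.linalg.norm(ax); ax/=L
a2=(C[1]-C[0]+C[2]-C[3]); a2/=np.linalg.norm(a2)
yaws=np.degrees([np.arctan2(ax[1],ax[0]),np.arctan2(a2[0],-a2[1])])
print(L,yaws)
cen=sum(C)/4; th=np.radians(yaws.mean()); X=np.array([np.cos(th),np.sin(th),0]); Y=np.array([-X[1],X[0],0])
O=cen+X*46.5; O[2]=0
print("origin",O)
print("lid",f(206,158,118), "handle top ends",f(172,405,70),f(336,375,70))
for x,y,z in[(-104,0,66),(-104,42,66),(-104,-42,66),(0,0,16)]:
    P=O+x*X+y*Y+[0,0,z]; u,v=proj("top",P); print((x,y),P.round(1),"crop",(u-215+.5)*6,(v-165+.5)*6)
    print(" side", [((a-b+.5)*8) for a,b in zip(proj("side",P),(230,160))])
# depth-based
d=np.load("pics/top0.npy")
vv,uu=np.mgrid[165:260,215:295]
P=np.array([at("top",u,v,d[v,u]) for v,u in zip(vv.ravel(),uu.ravel()) if d[v,u]>0])
m=(P[:,2]>110)&(P[:,2]<128); print("lid depth med",np.median(P[m],0),(P[m].min(0)+P[m].max(0))/2,m.sum())
ds=np.load("pics/side0.npy")
vv,uu=np.mgrid[160:230,230:320]
S=np.array([at("side",u,v,ds[v,u]) for v,u in zip(vv.ravel(),uu.ravel()) if ds[v,u]>0])
m=(S[:,2]>112)&(S[:,2]<128); print("lid side",np.median(S[m],0),(S[m].min(0)+S[m].max(0))/2,m.sum())
# handle: black & z 55-75
for nm,Q,im,box in(("top",P,0,0),("side",S,0,0)):
    q=(Q-O)@np.array([X,Y,[0,0,1]]).T
    m=(q[:,0]<-85)&(q[:,0]>-130)&(q[:,2]>58)&(q[:,2]<80)&(abs(q[:,1])<60)
    print(nm,"handle clamp coords",np.median(q[m],0),q[m].min(0),q[m].max(0),m.sum())
E
```

```text
[[ 635.4   46.2   16. ]
 [ 663.4  -95.4   16. ]
 [ 436.8 -141.1   16. ]
 [ 407.7    0.8   16. ]] [np.float64(144.4), np.float64(231.2), np.float64(144.9), np.float64(232.2)]
231.67529385345327 [11.32915676 11.39791225]
origin [581.43656429 -38.22654056   0.        ]
lid [587.18322009 -37.86874653 118.        ] handle top ends [472.85506621 -19.07694069  70.        ] [486.86246647 -99.81536035  70.        ]
(-104, 0) [479.5 -58.7  66. ] crop 253.14555191355237 391.97371900861765
 side [np.float64(477.4868602730294), np.float64(202.00845819121992)]
(-104, 42) [471.2 -17.5  66. ] crop 169.7571620701167 409.5313077125478
 side [np.float64(527.9727378918315), np.float64(266.3408456811346)]
(-104, -42) [487.8 -99.9  66. ] crop 336.43617725652325 374.436714811622
 side [np.float64(428.235842436688), np.float64(139.24960931780288)]
(0, 0) [581.4 -38.2  16. ] crop 213.149089359725 204.8648844904771
 side [np.float64(286.15279071878103), np.float64(359.1489657071104)]Traceback (most recent call last):
  File "<stdin>", line 20, in <module>
  File "h.py", line 6, in at
    K,T=cam(n); R=T[:3,:3];t=T[:3,3]
        ~~~^^^
  File "h.py", line 4, in cam
    i=manip.camera_info(n); return i["intrinsics"],i["camera_from_world"]
ValueError: time passes only in moves, steps and waits
```

```bash
sed -i 's/^def cam(n):/import functools\n@functools.lru_cache(None)\ndef cam(n):/' h.py; python3 - <<'E'
from h import *
O=np.array([581.4,-38.2,0]); th=np.radians(11.36); X=np.array([np.cos(th),np.sin(th),0]); Y=np.array([-X[1],X[0],0])
for n,(a,b,c,e) in(("top",(165,260,215,295)),("side",(160,230,230,320))):
    d=np.load(f"pics/{n}0.npy"); im=cv2.imread(f"pics/{n}0.png")
    P=[];B=[]
    for v in range(a,b):
        for u in range(c,e):
            if d[v,u]>0: P.append(at(n,u,v,d[v,u])); B.append(im[v,u])
    P=np.array(P);B=np.array(B).astype(int)
    m=(P[:,2]>112)&(P[:,2]<126); print(n,"lid",P[m].mean(0).round(1),((P[m].min(0)+P[m].max(0))/2).round(1),m.sum())
    q=(P-O)@np.array([X,Y,[0,0,1]]).T
    m=(q[:,0]<-80)&(q[:,0]>-130)&(q[:,2]>56)&(q[:,2]<80)&(abs(q[:,1])<60)
    print(" handle",q[m].mean(0).round(1),q[m].min(0).round(1),q[m].max(0).round(1),m.sum())
    m=(q[:,2]>12)&(q[:,2]<20)&(B[:,2]>B[:,0]+50)
    print(" board",np.percentile(q[m],[1,99],axis=0).round(1))
    m=(q[:,2]>50)&(q[:,2]<62)&(q[:,0]>-70)
    print(" jaws",np.percentile(q[m],[1,99],axis=0).round(1))
E
```

```text
top lid [585.9 -38.6 117.9] [586.4 -38.1 117.6] 266
 handle [-105.    -1.5   71.5] [-111.6  -42.4   63.2] [-97.3  40.7  79.7] 132
 board [[-162.   -70.8   12.3]
 [  58.2   73.4   19.8]]
 jaws [[-55.4 -57.8  50.7]
 [ 65.7  56.2  61.8]]
side lid [590.8 -33.1 118.1] [591.2 -33.7 118.6] 150
 handle [-100.     4.6   69.8] [-109.3  -38.6   56.3] [-93.6  46.4  78.8] 81
 board [[-158.   -70.    12.1]
 [  75.7   77.3   19.8]]
 jaws [[-52.2 -51.1  50.4]
 [ 70.9 169.   61.9]]
```

```bash
cat >> h.py <<'E'
from scipy.spatial.transform import Rotation as Ro
def plan(target,yaw=None):
    s=manip.read_state(); R=Ro.from_euler("xyz",s["eef_rot"])
    d=np.array(target)-s["eef_pos"]
    print("pos",s["eef_pos"].round(1),"rpy",np.degrees(s["eef_rot"]).round(2),"gap",round(s["finger_gap"],1),"t",s["clock"],"F",s["wrist_force"].round(1),"M",s["moment"].round(2))
    print("tool delta mm",R.inv().apply(d).round(1))
    if yaw is not None:
        D=Ro.from_euler("xyz",[np.pi,0,np.radians(yaw)]); print("rotvec deg tool",np.degrees((R.inv()*D).as_rotvec()).round(2))
    print("joints",s["joints"].round(2))
E
python3 -c "
from h import *
plan([480.6,-56.9,160],101.4)"
```

```text
pos [ 179.1 -519.8  205. ] rpy [-179.94   -0.     19.01] gap 93.7 t 0.1 F [-0.4  0.2  0.7] M [0.02 0.   0.03]
tool delta mm [ 435.8 -339.4   45.3]
rotvec deg tool [-4.000e-02 -4.000e-02 -8.239e+01]
joints [-1.31  0.3   1.52 -0.    1.32 -0.07]
```

Emit:
{"api": "play_rows", "payload": {
  "commands": [
    {"x": 0.02,"y": -0.0155,"grip": 0.43},
    {"x": 0.0378,"y": -0.0295},
    {"x": 0.0378,"y": -0.0295},
    {"x": 0.0378,"y": -0.0295},
    {"x": 0.0378,"y": -0.0295},
    {"x": 0.0378,"y": -0.0295},
    {"x": 0.0378,"y": -0.0295},
    {"x": 0.0378,"y": -0.0295},
    {"x": 0.0378,"y": -0.0295},
    {"x": 0.0378,"y": -0.0295},
    {"x": 0.0378,"y": -0.0295},
    {"x": 0.0378,"y": -0.0289},
    {"wz": -10.3},
    {"wz": -10.3},
    {"wz": -10.3},
    {"wz": -10.3},
    {"wz": -10.3},
    {"wz": -10.3},
    {"wz": -10.3},
    {"wz": -10.3}
  ]
}}

```text
$.commands[0]: bad value
```

```bash
python3 -c "
from h import *
plan([480.6,-56.9,100],101.4)"
```

```text
pos [ 179.1 -519.8  205. ] rpy [-179.94   -0.     19.01] gap 93.7 t 0.1 F [-0.4  0.2  0.7] M [0.02 0.   0.03]
tool delta mm [ 435.8 -339.3  105.3]
rotvec deg tool [-4.000e-02 -4.000e-02 -8.239e+01]
joints [-1.31  0.3   1.52 -0.    1.32 -0.07]
```

Rows must carry all the keys.

Emit:
{"api": "play_rows", "payload": {
  "commands": [
    {"x": 0.02,"y": -0.0155,"z": 0,"wx": 0,"wy": 0,"wz": 0,"grip": 0.43},
    {"x": 0.0378,"y": -0.0295,"z": 0,"wx": 0,"wy": 0,"wz": 0,"grip": 0.43},
    {"x": 0.0378,"y": -0.0295,"z": 0,"wx": 0,"wy": 0,"wz": 0,"grip": 0.43},
    {"x": 0.0378,"y": -0.0295,"z": 0,"wx": 0,"wy": 0,"wz": 0,"grip": 0.43},
    {"x": 0.0378,"y": -0.0295,"z": 0,"wx": 0,"wy": 0,"wz": 0,"grip": 0.43},
    {"x": 0.0378,"y": -0.0295,"z": 0,"wx": 0,"wy": 0,"wz": 0,"grip": 0.43},
    {"x": 0.0378,"y": -0.0295,"z": 0,"wx": 0,"wy": 0,"wz": 0,"grip": 0.43},
    {"x": 0.0378,"y": -0.0295,"z": 0,"wx": 0,"wy": 0,"wz": 0,"grip": 0.43},
    {"x": 0.0378,"y": -0.0295,"z": 0,"wx": 0,"wy": 0,"wz": 0,"grip": 0.43},
    {"x": 0.0378,"y": -0.0295,"z": 0,"wx": 0,"wy": 0,"wz": 0,"grip": 0.43},
    {"x": 0.0378,"y": -0.0295,"z": 0,"wx": 0,"wy": 0,"wz": 0,"grip": 0.43},
    {"x": 0.0378,"y": -0.0289,"z": 0,"wx": 0,"wy": 0,"wz": 0,"grip": 0.43},
    {"x": 0,"y": 0,"z": 0,"wx": 0,"wy": 0,"wz": -10.3,"grip": 0.43},
    {"x": 0,"y": 0,"z": 0,"wx": 0,"wy": 0,"wz": -10.3,"grip": 0.43},
    {"x": 0,"y": 0,"z": 0,"wx": 0,"wy": 0,"wz": -10.3,"grip": 0.43},
    {"x": 0,"y": 0,"z": 0,"wx": 0,"wy": 0,"wz": -10.3,"grip": 0.43},
    {"x": 0,"y": 0,"z": 0,"wx": 0,"wy": 0,"wz": -10.3,"grip": 0.43},
    {"x": 0,"y": 0,"z": 0,"wx": 0,"wy": 0,"wz": -10.3,"grip": 0.43},
    {"x": 0,"y": 0,"z": 0,"wx": 0,"wy": 0,"wz": -10.3,"grip": 0.43},
    {"x": 0,"y": 0,"z": 0,"wx": 0,"wy": 0,"wz": -10.3,"grip": 0.43}
  ]
}}

```text
clock: 2.6
eef_pos: [480.5, -57.1, 205.2]
eef_rot: [-3.141, -0.0, 1.776]
wrist_force: [0.2, -0.4, 0.7]
finger_gap: 40.4
```

```bash
python3 -c "
from h import *
plan([480.6,-56.9,100],101.4)"
```

```text
pos [480.5 -57.1 205.2] rpy [-1.7997e+02 -1.0000e-02  1.0175e+02] gap 40.4 t 2.6 F [ 0.2 -0.4  0.7] M [-0.04 -0.03 -0.01]
tool delta mm [  0.2   0.2 105.2]
rotvec deg tool [-0.03 -0.01  0.35]
joints [-0.19  0.15  1.7  -0.    1.29 -0.4 ]
```

Emit:
{"api": "play_rows", "payload": {
  "commands": [
    {"x": 0,"y": 0,"z": 0.03,"wx": 0,"wy": 0,"wz": 0.4,"grip": 0.43},
    {"x": 0,"y": 0,"z": 0.03,"wx": 0,"wy": 0,"wz": 0,"grip": 0.43},
    {"x": 0,"y": 0,"z": 0.03,"wx": 0,"wy": 0,"wz": 0,"grip": 0.43},
    {"x": 0,"y": 0,"z": 0.025,"wx": 0,"wy": 0,"wz": 0,"grip": 0.43},
    {"x": 0,"y": 0,"z": 0,"wx": 0,"wy": 0,"wz": 0,"grip": 0.43}
  ]
}}

```text
clock: 3.22
eef_pos: [479.6, -56.9, 89.1]
eef_rot: [-3.138, -0.001, 1.763]
wrist_force: [0.3, 0.2, -0.8]
finger_gap: 40.7
```

```bash
python3 - <<'E'
from h import *
plan([480.6,-56.9,47],101.4)
for n in("side","top"):
    p,d=manip.camera(n); cv2.imwrite(f"pics/{n}1.png",cv2.cvtColor(p,cv2.COLOR_RGB2BGR)); np.save(f"pics/{n}1.npy",d)
crop("pics/top1.png","pics/top1c.png",200,310,165,265,6)
crop("pics/side1.png","pics/side1c.png",230,330,150,230,7)
s=manip.read_state(); print(proj("side",s["eef_pos"]),proj("top",s["eef_pos"]))
E
```

```text
pos [479.6 -56.9  89.1] rpy [-1.7981e+02 -8.0000e-02  1.0101e+02] gap 40.7 t 3.225 F [ 0.3  0.2 -0.8] M [ 0.01 -0.06 -0.04]
tool delta mm [-0.2  1.1 42.1]
rotvec deg tool [-0.19 -0.08 -0.39]
joints [-0.19  0.29  1.83  0.    1.03 -0.39]
(np.float64(289.2848481941638), np.float64(181.26310793700887)) (np.float64(256.06846071821434), np.float64(228.610259102737))
```

View pics/top1c.png

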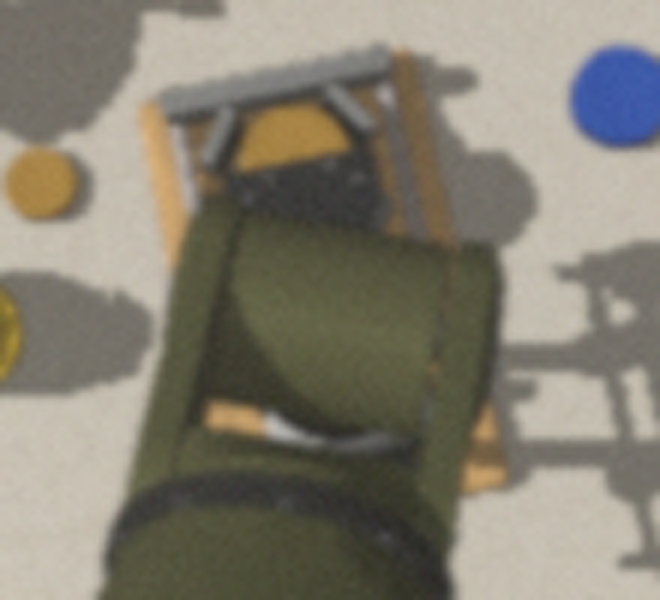

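View pics/side1c.png

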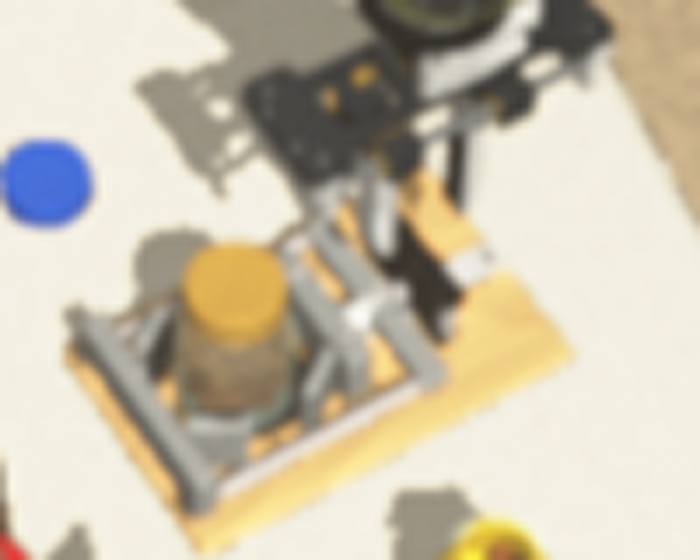

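The side view shows one finger tip at about (385,250) on the jar side of the black bar and the other at (455,205) behind it. Their midpoint agrees with the projected TCP to about 1 px. I'll descend.

Emit:
{"api": "play_rows", "payload": {
  "commands": [
    {"x": 0,"y": 0.001,"z": 0.012,"wx": 0,"wy": 0,"wz": 0,"grip": 0.43},
    {"x": 0,"y": 0,"z": 0.012,"wx": 0,"wy": 0,"wz": 0,"grip": 0.43},
    {"x": 0,"y": 0,"z": 0.008,"wx": 0,"wy": 0,"wz": 0,"grip": 0.43},
    {"x": 0,"y": 0,"z": 0.004,"wx": 0,"wy": 0,"wz": 0,"grip": 0.43},
    {"x": 0,"y": 0,"z": 0,"wx": 0,"wy": 0,"wz": 0,"grip": 0.43}
  ]
}}

```text
clock: 3.95
eef_pos: [481.5, -56.9, 54.2]
eef_rot: [-3.141, -0.0, 1.763]
wrist_force: [0.1, 0.0, -0.3]
finger_gap: 40.3
```

```bash
python3 - <<'E'
from h import *
plan([480.6,-56.9,47],101.4)
for n in("side",):
    p,d=manip.camera(n); cv2.imwrite(f"pics/{n}2.png",cv2.cvtColor(p,cv2.COLOR_RGB2BGR)); np.save(f"pics/{n}2.npy",d)
crop("pics/side2.png","pics/side2c.png",255,325,155,215,11)
E
```

```text
pos [481.5 -56.9  54.2] rpy [-1.7998e+02 -1.0000e-02  1.0101e+02] gap 40.3 t 3.95 F [ 0.1  0.  -0.3] M [-0.01 -0.06  0.01]
tool delta mm [ 0.2 -0.9  7.2]
rotvec deg tool [-0.02 -0.01 -0.39]
joints [-0.19  0.35  1.85  0.    0.95 -0.39]
```

View pics/side2c.png

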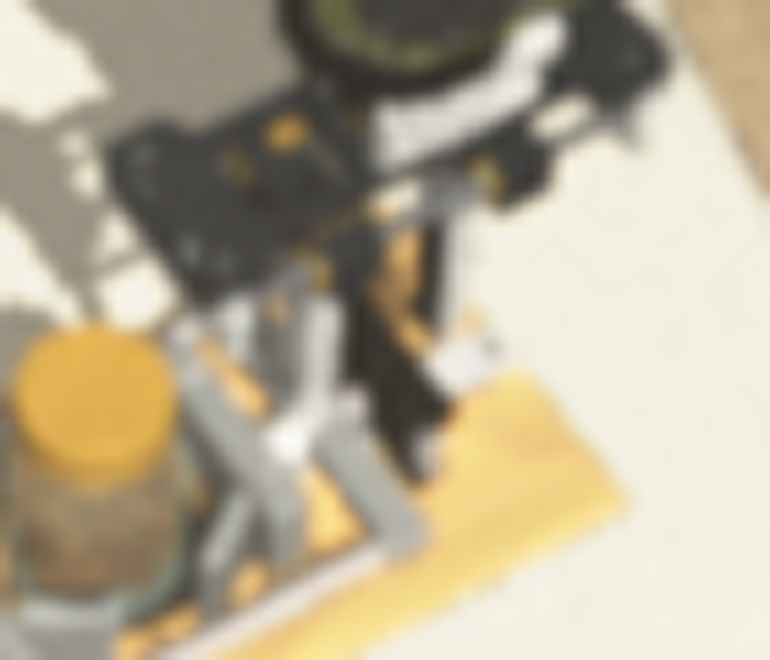

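The front finger is at (320,340) and the rear one at (440,260), with the black bar between them. I'll go down 7 mm and close gently.

Emit:
{"api": "play_rows", "payload": {
  "commands": [
    {"x": 0,"y": 0,"z": 0.007,"wx": 0,"wy": 0,"wz": -0.4,"grip": 0.43},
    {"x": 0,"y": 0,"z": 0,"wx": 0,"wy": 0,"wz": 0,"grip": 0.1},
    {"x": 0,"y": 0,"z": 0,"wx": 0,"wy": 0,"wz": 0,"grip": 0.1},
    {"x": 0,"y": 0,"z": 0,"wx": 0,"wy": 0,"wz": 0,"grip": 0.1},
    {"x": 0,"y": 0,"z": 0,"wx": 0,"wy": 0,"wz": 0,"grip": 0.1},
    {"x": 0,"y": 0,"z": 0,"wx": 0,"wy": 0,"wz": 0,"grip": 0.1}
  ],
  "squeeze": 8
}}

```text
clock: 4.75
eef_pos: [481.0, -57.1, 47.5]
eef_rot: [-3.14, -0.0, 1.77]
wrist_force: [-4.9, -1.6, 3.5]
finger_gap: 13.8
```

```bash
python3 - <<'E'
from h import *
plan([480.6,-56.9,47],101.4)
E
```

```text
pos [481.  -57.1  47.5] rpy [-1.7991e+02 -1.0000e-02  1.0142e+02] gap 13.8 t 4.75 F [-4.9 -1.6  3.5] M [-0.33  0.97 -0.02]
tool delta mm [ 0.2 -0.3  0.5]
rotvec deg tool [-0.09 -0.01  0.02]
joints [-0.19  0.36  1.85 -0.    0.93 -0.39]
```

Emit:
{"api": "play_rows", "payload": {
  "commands": [
    {"x": 0,"y": 0,"z": 0,"wx": 0,"wy": 0,"wz": 0,"grip": 0.05},
    {"x": 0,"y": 0,"z": 0,"wx": 0,"wy": 0,"wz": 0,"grip": 0.05},
    {"x": 0,"y": -0.004,"z": 0,"wx": 0,"wy": 0,"wz": 0,"grip": 0.05},
    {"x": 0,"y": -0.004,"z": 0,"wx": 0,"wy": 0,"wz": 0,"grip": 0.05},
    {"x": 0,"y": -0.004,"z": 0,"wx": 0,"wy": 0,"wz": 0,"grip": 0.05}
  ],
  "squeeze": 45
}}

```text
clock: 5.38
eef_pos: [471.3, -59.1, 47.6]
eef_rot: [3.137, 0.001, 1.77]
wrist_force: [15.0, 3.8, -12.4]
finger_gap: 13.2
```

Emit:
{"api": "play_rows", "payload": {
  "commands": [
    {"x": 0,"y": -0.004,"z": 0,"wx": 0,"wy": 0,"wz": 0,"grip": 0.05},
    {"x": 0,"y": -0.004,"z": 0,"wx": 0,"wy": 0,"wz": 0,"grip": 0.05},
    {"x": 0,"y": -0.004,"z": 0,"wx": 0,"wy": 0,"wz": 0,"grip": 0.05},
    {"x": 0,"y": -0.004,"z": 0,"wx": 0,"wy": 0,"wz": 0,"grip": 0.05}
  ]
}}

```text
clock: 5.88
eef_pos: [456.0, -62.2, 47.6]
eef_rot: [3.137, 0.001, 1.77]
wrist_force: [18.4, 3.8, -15.9]
finger_gap: 12.7
```

Emit:
{"api": "play_rows", "payload": {
  "commands": [
    {"x": 0,"y": -0.004,"z": 0,"wx": 0,"wy": 0,"wz": 0,"grip": 0.05},
    {"x": 0,"y": 0,"z": 0,"wx": 0,"wy": 0,"wz": 0,"grip": 0.05}
  ]
}}

```text
clock: 6.12
eef_pos: [451.8, -63.0, 47.6]
eef_rot: [3.137, 0.001, 1.77]
wrist_force: [14.2, 4.2, -13.1]
finger_gap: 12.5
```

```bash
python3 - <<'E'
from h import *
plan([480.9,-57.1,47.5],101.4)
p,d=manip.camera("side"); cv2.imwrite("pics/side3.png",cv2.cvtColor(p,cv2.COLOR_RGB2BGR)); np.save("pics/side3.npy",d)
crop("pics/side3.png","pics/side3c.png",255,325,155,215,11)
E
```

```text
pos [451.8 -63.   47.6] rpy [1.7975e+02 4.0000e-02 1.0140e+02] gap 12.5 t 6.125 F [ 14.2   4.2 -13.1] M [ 0.66 -2.57  0.  ]
tool delta mm [ 0.1 29.7  0.2]
rotvec deg tool [ 0.25  0.04 -0.  ]
joints [-0.22  0.3   1.93  0.    0.9  -0.42]
```

View pics/side3c.png

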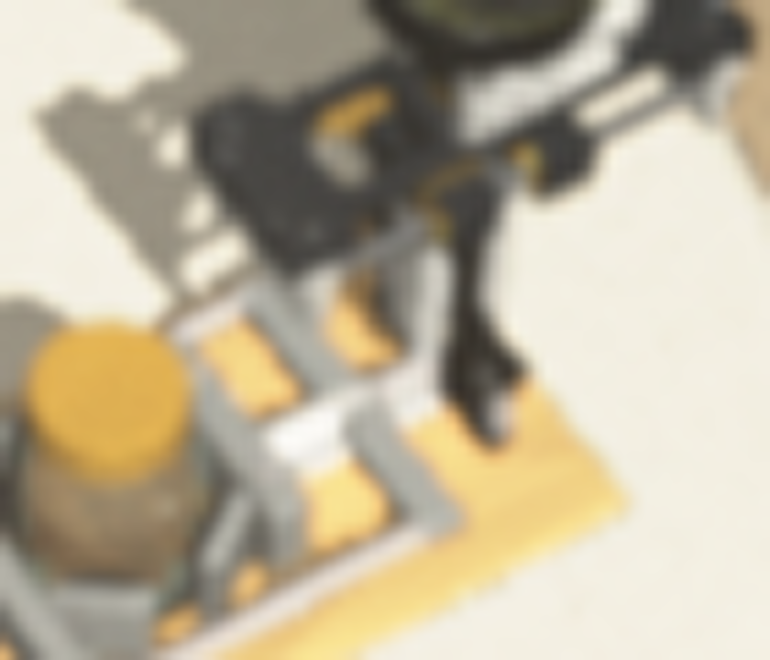

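The bar, the handle and the white stem between them have moved, and no green shows yet. The handle is at about 29 mm, so I'll keep pulling.

Emit:
{"api": "play_rows", "payload": {
  "commands": [
    {"x": 0,"y": -0.003,"z": 0,"wx": 0,"wy": 0,"wz": 0,"grip": 0.05},
    {"x": 0,"y": -0.003,"z": 0,"wx": 0,"wy": 0,"wz": 0,"grip": 0.05},
    {"x": 0,"y": -0.003,"z": 0,"wx": 0,"wy": 0,"wz": 0,"grip": 0.05},
    {"x": 0,"y": 0,"z": 0,"wx": 0,"wy": 0,"wz": 0,"grip": 0.05}
  ]
}}

```text
clock: 6.68
eef_pos: [443.5, -64.8, 47.6]
eef_rot: [3.136, 0.001, 1.77]
wrist_force: [19.2, 4.4, -15.4]
finger_gap: 12.8
```

```bash
python3 - <<'E'
from h import *
plan([480.9,-57.1,47.5],101.4)
p,d=manip.camera("side"); cv2.imwrite("pics/side4.png",cv2.cvtColor(p,cv2.COLOR_RGB2BGR)); np.save("pics/side4.npy",d)
crop("pics/side4.png","pics/side4c.png",265,315,165,210,15)
E
```

```text
pos [443.5 -64.8  47.6] rpy [1.7968e+02 5.0000e-02 1.0139e+02] gap 12.8 t 6.675 F [ 19.2   4.4 -15.4] M [ 0.84 -3.25  0.  ]
tool delta mm [ 0.1 38.2  0.3]
rotvec deg tool [ 0.32  0.05 -0.01]
joints [-0.23  0.29  1.95  0.    0.9  -0.43]
```

View pics/side4c.png

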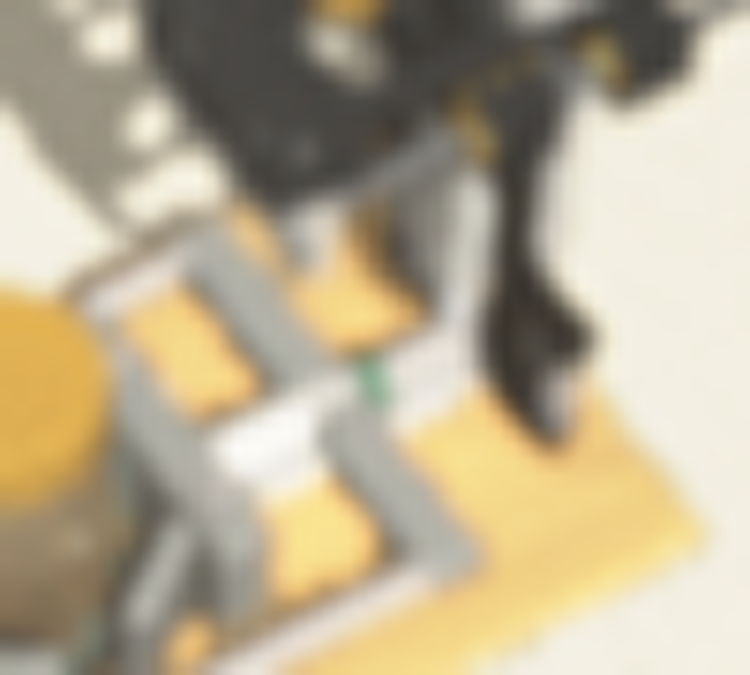

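```bash
python3 - <<'E'
from h import *
X=np.array([np.cos(.198),np.sin(.198),0]);P=np.array([468,-60,34.])
a=np.array(proj("side",P));b=np.array(proj("side",P-10*X)); print((b-a)*1.5, (a-[265,165])*15)
E
```

```text
[ 3.31896294 -1.72084307] [397.64077673 351.81795689]
```

About 6 mm of green shows at (373,380) and no red, so the gauge reads about 0.024. That agrees with 39 mm of handle travel less 14. I'll release and rise.

Emit:
{"api": "play_rows", "payload": {
  "commands": [
    {"x": 0,"y": 0,"z": 0,"wx": 0,"wy": 0,"wz": 0,"grip": 0.4},
    {"x": 0,"y": 0,"z": 0,"wx": 0,"wy": 0,"wz": 0,"grip": 0.4},
    {"x": 0,"y": 0,"z": 0,"wx": 0,"wy": 0,"wz": 0,"grip": 0.4},
    {"x": 0,"y": 0,"z": 0,"wx": 0,"wy": 0,"wz": 0,"grip": 0.4}
  ]
}}

```text
clock: 7.22
eef_pos: [441.4, -65.1, 47.5]
eef_rot: [-3.142, 0.0, 1.77]
wrist_force: [0.1, -0.1, -0.7]
finger_gap: 37.8
```

Emit:
{"api": "play_rows", "payload": {
  "commands": [
    {"x": 0,"y": 0,"z": -0.02,"wx": 0,"wy": 0,"wz": 0,"grip": 0.4},
    {"x": 0,"y": 0,"z": -0.04,"wx": 0,"wy": 0,"wz": 0,"grip": 0.4},
    {"x": 0,"y": 0,"z": -0.05,"wx": 0,"wy": 0,"wz": 0,"grip": 0.6},
    {"x": 0,"y": -0.04,"z": -0.05,"wx": 0,"wy": 0,"wz": 0,"grip": 0.9},
    {"x": 0,"y": -0.03,"z": 0,"wx": 0,"wy": 0,"wz": 0,"grip": 0.9}
  ]
}}

```text
clock: 7.85
eef_pos: [373.8, -79.2, 209.1]
eef_rot: [3.137, 0.003, 1.77]
wrist_force: [-0.1, -0.1, -0.3]
finger_gap: 64.2
```

```bash
python3 - <<'E'
from h import *
plan([586,-36,180],101.4)
for n in("side","top"):
    p,d=manip.camera(n); cv2.imwrite(f"pics/{n}5.png",cv2.cvtColor(p,cv2.COLOR_RGB2BGR)); np.save(f"pics/{n}5.npy",d)
crop("pics/side5.png","pics/side5c.png",240,310,165,220,11)
crop("pics/top5.png","pics/top5c.png",215,295,165,260,6)
E
```

```text
pos [373.8 -79.2 209.1] rpy [1.7973e+02 1.6000e-01 1.0142e+02] gap 64.2 t 7.85 F [-0.1 -0.1 -0.3] M [-0.09 -0.03  0.01]
tool delta mm [  0.4 216.4  30.2]
rotvec deg tool [0.27 0.16 0.02]
joints [-0.3  -0.09  1.95 -0.    1.28 -0.5 ]
```

View pics/side5c.png

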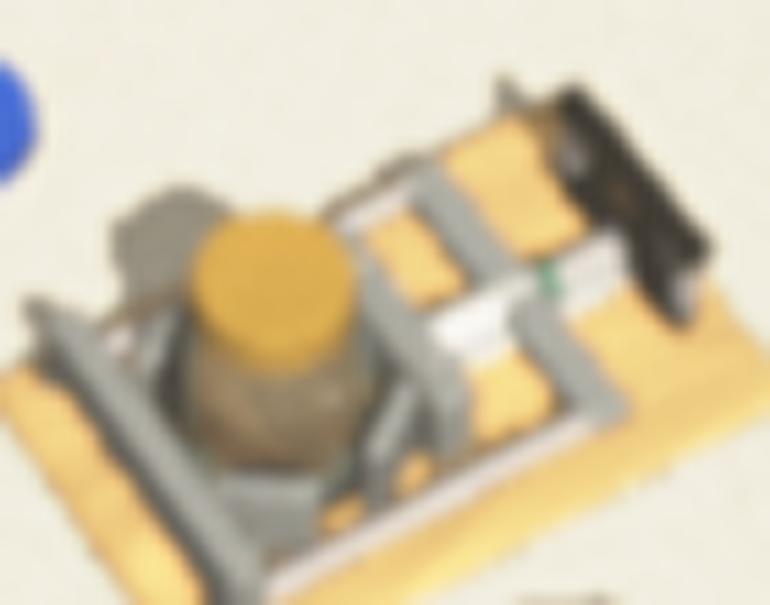

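View pics/top5c.png

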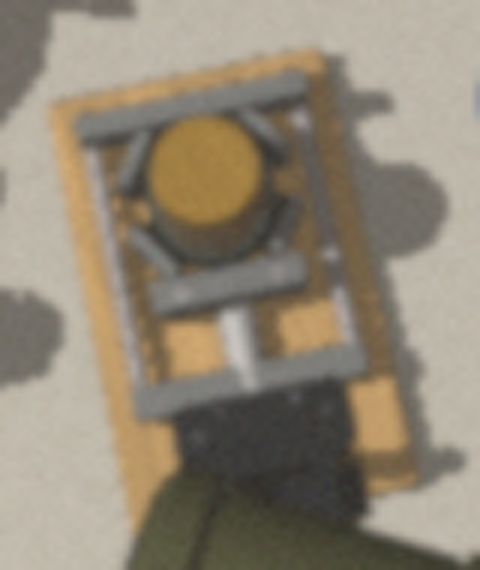

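The green still shows at (547,280) with no red. In the top view the jaws hold the jar, with the lid's centre at (205,170). I'll measure the lid.

```bash
python3 - <<'E'
from h import *
X=np.array([np.cos(.1983),np.sin(.1983),0])
for n,(a,b,c,e) in(("top",(170,215,230,270)),("side",(175,205,245,280))):
    im=cv2.imread(f"pics/{n}5.png"); hsv=cv2.cvtColor(im,cv2.COLOR_BGR2HSV); d=np.load(f"pics/{n}5.npy")
    P=[]
    for v in range(a,b):
        for u in range(c,e):
            if d[v,u]>0:
                p=at(n,u,v,d[v,u])
                if 108<p[2]<128: P.append([u,v,*p])
    P=np.array(P); m=P[:,4]>115 if n=="side" else P[:,4]>108
    zt=np.median(P[:,4]); (cu,cv),r=cv2.minEnclosingCircle(P[:,:2].astype(np.float32))
    print(n,zt,"mean",P[:,2:].mean(0).round(1),"mid px",(P[:,:2].min(0)+P[:,:2].max(0))/2,"circ on plane118",at(n,cu,cv,z=118).round(1),r)
# handle-derived
O=np.array([481,-57.1])+ (104+1)*X[:2]; print("O from handle",O)
print([ (np.array(proj("side",[O[0],O[1],118]))-[240,165])*11, (np.array(proj("top",[O[0],O[1],118]))-[215,165])*6])
E
```

```text
top 118.17513994329875 mean [581.2 -38.7 118. ] mid px [249. 193.] circ on plane118 [581.1 -38.7 118. ] 9.265087127685547
side 117.86565776543398 mean [585.  -32.1 117.5] mid px [265. 191.] circ on plane118 [585.7 -31.  118. ] 7.452084064483643
O from handle [583.94230443 -36.41469221]
[array([272.22360736, 271.23224197]), array([200.50734049, 162.17576594])]
```

Emit:
{"api": "play_rows", "payload": {
  "commands": [
    {"x": 0.0007,"y": 0.0428,"z": 0,"wx": 0,"wy": 0,"wz": 0,"grip": 0.95},
    {"x": 0,"y": 0.0428,"z": 0,"wx": 0.2,"wy": 0,"wz": 0,"grip": 0.95},
    {"x": 0,"y": 0.0428,"z": 0,"wx": 0,"wy": 0.1,"wz": 0,"grip": 0.95},
    {"x": 0,"y": 0.0428,"z": 0,"wx": 0,"wy": 0,"wz": 0,"grip": 0.95},
    {"x": 0,"y": 0.0428,"z": 0,"wx": 0,"wy": 0,"wz": 0,"grip": 0.95},
    {"x": 0,"y": 0,"z": 0.04,"wx": 0,"wy": 0,"wz": 0,"grip": 0.95},
    {"x": 0,"y": 0,"z": 0.03,"wx": 0,"wy": 0,"wz": 0,"grip": 0.95},
    {"x": 0,"y": 0,"z": 0,"wx": 0,"wy": 0,"wz": 0,"grip": 0.95}
  ]
}}

```text
clock: 8.95
eef_pos: [582.3, -35.3, 133.3]
eef_rot: [-3.134, -0.003, 1.77]
wrist_force: [0.1, 1.2, 0.4]
finger_gap: 89.4
```

```bash
python3 - <<'E'
from h import *
plan([583.5,-36.2,90],101.4)
p,d=manip.camera("side"); cv2.imwrite("pics/side6.png",cv2.cvtColor(p,cv2.COLOR_RGB2BGR))
crop("pics/side6.png","pics/side6c.png",235,305,145,215,10)
E
```

```text
pos [582.3 -35.3 133.3] rpy [-179.54   -0.19  101.41] gap 89.4 t 8.95 F [0.1 1.2 0.4] M [-0.04 -0.11 -0.03]
tool delta mm [-1.3  1.3 43.3]
rotvec deg tool [-0.46 -0.19  0.02]
joints [-0.12  0.44  1.5   0.    1.21 -0.32]
```

View pics/side6c.png

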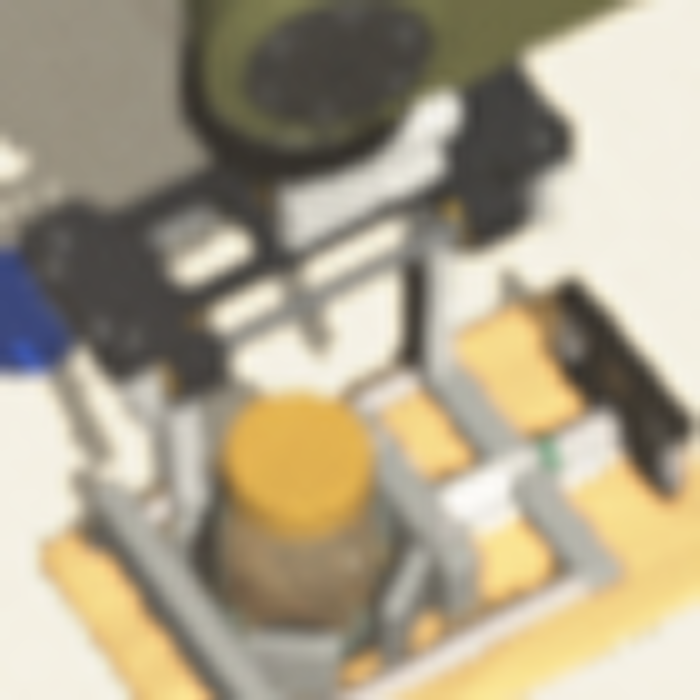

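The open fingers straddle the lid: tips at about (185,520) and (435,370), lid centre near (297,455). I'll descend and close gently as a probe.

Emit:
{"api": "play_rows", "payload": {
  "commands": [
    {"x": -0.001,"y": 0.001,"z": 0.015,"wx": -0.2,"wy": -0.1,"wz": 0,"grip": 0.95},
    {"x": 0,"y": 0,"z": 0.015,"wx": 0,"wy": 0,"wz": 0,"grip": 0.95},
    {"x": 0,"y": 0,"z": 0.008,"wx": 0,"wy": 0,"wz": 0,"grip": 0.95},
    {"x": 0,"y": 0,"z": 0.003,"wx": 0,"wy": 0,"wz": 0,"grip": 0.7},
    {"x": 0,"y": 0,"z": 0,"wx": 0,"wy": 0,"wz": 0,"grip": 0.64},
    {"x": 0,"y": 0,"z": 0,"wx": 0,"wy": 0,"wz": 0,"grip": 0.64},
    {"x": 0,"y": 0,"z": 0,"wx": 0,"wy": 0,"wz": 0,"grip": 0.64}
  ],
  "squeeze": 5
}}

```text
clock: 9.88
eef_pos: [584.4, -36.4, 95.1]
eef_rot: [3.141, 0.0, 1.77]
wrist_force: [-0.8, 0.5, 0.8]
finger_gap: 60.2
```

Emit:
{"api": "play_rows", "payload": {
  "commands": [
    {"x": 0,"y": 0,"z": 0,"wx": 0,"wy": 0,"wz": 0,"grip": 0.52},
    {"x": 0,"y": 0,"z": 0,"wx": 0,"wy": 0,"wz": 0,"grip": 0.52},
    {"x": 0,"y": 0,"z": 0,"wx": 0,"wy": 0,"wz": 0,"grip": 0.52}
  ],
  "squeeze": 5
}}

```text
clock: 10.25
eef_pos: [584.0, -36.5, 94.9]
eef_rot: [-3.141, -0.0, 1.77]
wrist_force: [-5.8, -1.4, 3.3]
finger_gap: 53.8
```

```bash
python3 - <<'E'
from h import *
plan([583.5,-36.2,90],101.4)
E
```

```text
pos [584.  -36.5  94.9] rpy [-179.96   -0.    101.41] gap 53.8 t 10.25 F [-5.8 -1.4  3.3] M [-0.22  0.95  0.01]
tool delta mm [ 0.4 -0.4  4.9]
rotvec deg tool [-0.04 -0.    0.01]
joints [-0.12  0.49  1.53 -0.    1.12 -0.32]
```

Emit:
{"api": "play_rows", "payload": {
  "commands": [
    {"x": 0,"y": -0.0005,"z": 0,"wx": 0,"wy": 0,"wz": 0,"grip": 0.52},
    {"x": 0,"y": 0,"z": 0,"wx": 0,"wy": 0,"wz": 0,"grip": 0.52},
    {"x": 0,"y": 0,"z": 0,"wx": 0,"wy": 0,"wz": 0,"grip": 0.52}
  ],
  "squeeze": 5
}}

```text
clock: 10.62
eef_pos: [583.8, -36.5, 94.9]
eef_rot: [3.141, 0.0, 1.77]
wrist_force: [-3.5, -0.6, 3.0]
finger_gap: 53.2
```

Emit:
{"api": "play_rows", "payload": {
  "commands": [
    {"x": 0,"y": 0,"z": 0,"wx": 0,"wy": 0,"wz": 0,"grip": 0.8},
    {"x": 0,"y": -0.0004,"z": 0,"wx": 0,"wy": 0,"wz": 0,"grip": 0.8},
    {"x": 0,"y": 0,"z": 0,"wx": 0,"wy": 0,"wz": 10,"grip": 0.8},
    {"x": 0,"y": 0,"z": 0,"wx": 0,"wy": 0,"wz": 10,"grip": 0.8},
    {"x": 0,"y": 0,"z": 0,"wx": 0,"wy": 0,"wz": 10,"grip": 0.8},
    {"x": 0,"y": 0,"z": 0,"wx": 0,"wy": 0,"wz": 10,"grip": 0.8},
    {"x": 0,"y": 0,"z": 0,"wx": 0,"wy": 0,"wz": 10,"grip": 0.8},
    {"x": 0,"y": 0,"z": 0,"wx": 0,"wy": 0,"wz": 10,"grip": 0.8},
    {"x": 0,"y": 0,"z": 0,"wx": 0,"wy": 0,"wz": 10,"grip": 0.8},
    {"x": 0,"y": 0,"z": 0,"wx": 0,"wy": 0,"wz": 10,"grip": 0.8},
    {"x": 0,"y": 0,"z": 0,"wx": 0,"wy": 0,"wz": 10,"grip": 0.8},
    {"x": 0,"y": 0,"z": 0.004,"wx": 0,"wy": 0,"wz": 0,"grip": 0.7},
    {"x": 0,"y": 0,"z": 0,"wx": 0,"wy": 0,"wz": 0,"grip": 0.64},
    {"x": 0,"y": 0,"z": 0,"wx": 0,"wy": 0,"wz": 0,"grip": 0.64}
  ],
  "squeeze": 5
}}

```text
clock: 12.38
eef_pos: [583.4, -36.6, 90.8]
eef_rot: [-3.142, 0.0, 0.201]
wrist_force: [-0.1, -0.1, 0.2]
finger_gap: 60.2
```

Emit:
{"api": "play_rows", "payload": {
  "commands": [
    {"x": 0,"y": 0,"z": 0,"wx": 0,"wy": 0,"wz": 0,"grip": 0.52},
    {"x": 0,"y": 0,"z": 0,"wx": 0,"wy": 0,"wz": 0,"grip": 0.52},
    {"x": 0,"y": 0,"z": 0,"wx": 0,"wy": 0,"wz": 0,"grip": 0.52}
  ],
  "squeeze": 5
}}

```text
clock: 12.75
eef_pos: [583.4, -36.5, 90.8]
eef_rot: [-3.141, -0.0, 0.2]
wrist_force: [0.5, 1.4, 0.8]
finger_gap: 53.2
```

```bash
python3 - <<'E'
from h import *
plan([583.5,-36.5,91],11.4)
E
```

```text
pos [583.4 -36.5  90.8] rpy [-179.99   -0.     11.43] gap 53.2 t 12.75 F [0.5 1.4 0.8] M [0.29 0.03 0.02]
tool delta mm [ 0.1  0.1 -0.2]
rotvec deg tool [-0.01 -0.    0.03]
joints [-0.13  0.49  1.54  0.    1.11  1.25]
```

Emit:
{"api": "play_rows", "payload": {
  "commands": [
    {"x": 0,"y": 0,"z": 0,"wx": 0,"wy": 0,"wz": 0,"grip": 0.45},
    {"x": 0,"y": 0,"z": 0,"wx": 0,"wy": 0,"wz": 0,"grip": 0.45},
    {"x": 0,"y": 0,"z": 0,"wx": 0,"wy": 0,"wz": -4,"grip": 0.45},
    {"x": 0,"y": 0,"z": -0.0001,"wx": 0,"wy": 0,"wz": -5,"grip": 0.45},
    {"x": 0,"y": 0,"z": -0.0001,"wx": 0,"wy": 0,"wz": -5,"grip": 0.45},
    {"x": 0,"y": 0,"z": -0.0001,"wx": 0,"wy": 0,"wz": -5,"grip": 0.45}
  ],
  "squeeze": 55
}}

```text
clock: 13.5
eef_pos: [583.5, -36.8, 91.3]
eef_rot: [3.141, -0.0, 0.533]
wrist_force: [0.4, 0.1, 2.2]
finger_gap: 52.8
```

```bash
python3 - <<'E'
from h import *
plan([583.5,-36.5,91],11.4+74.5)
E
```

```text
pos [583.5 -36.8  91.3] rpy [ 1.7997e+02 -2.0000e-02  3.0550e+01] gap 52.8 t 13.5 F [0.4 0.1 2.2] M [-0.08  0.01 -0.18]
tool delta mm [ 0.1 -0.3  0.3]
rotvec deg tool [ 4.000e-02 -1.000e-02 -5.535e+01]
joints [-0.13  0.49  1.54 -0.    1.11  0.91]
```

Emit:
{"api": "play_rows", "payload": {
  "commands": [
    {"x": 0,"y": 0,"z": -0.0001,"wx": 0,"wy": 0,"wz": -5,"grip": 0.45},
    {"x": 0,"y": 0,"z": -0.0001,"wx": 0,"wy": 0,"wz": -5,"grip": 0.45}
  ]
}}

```text
clock: 13.75
eef_pos: [583.5, -36.8, 91.5]
eef_rot: [3.141, -0.0, 0.708]
wrist_force: [0.5, -0.0, 1.9]
finger_gap: 52.9
```

```bash
python3 - <<'E'
from h import *
plan([583.5,-36.5,91],11.4+74.5)
p,d=manip.camera("side"); cv2.imwrite("pics/side7.png",cv2.cvtColor(p,cv2.COLOR_RGB2BGR))
crop("pics/side7.png","pics/side7c.png",235,305,145,215,10)
E
```

```text
pos [583.5 -36.8  91.5] rpy [ 1.7997e+02 -1.0000e-02  4.0550e+01] gap 52.9 t 13.75 F [ 0.5 -0.   1.9] M [-0.02 -0.02 -0.15]
tool delta mm [ 0.2 -0.3  0.5]
rotvec deg tool [ 4.000e-02 -0.000e+00 -4.535e+01]
joints [-0.13  0.49  1.54 -0.    1.12  0.74]
```

View pics/side7c.png

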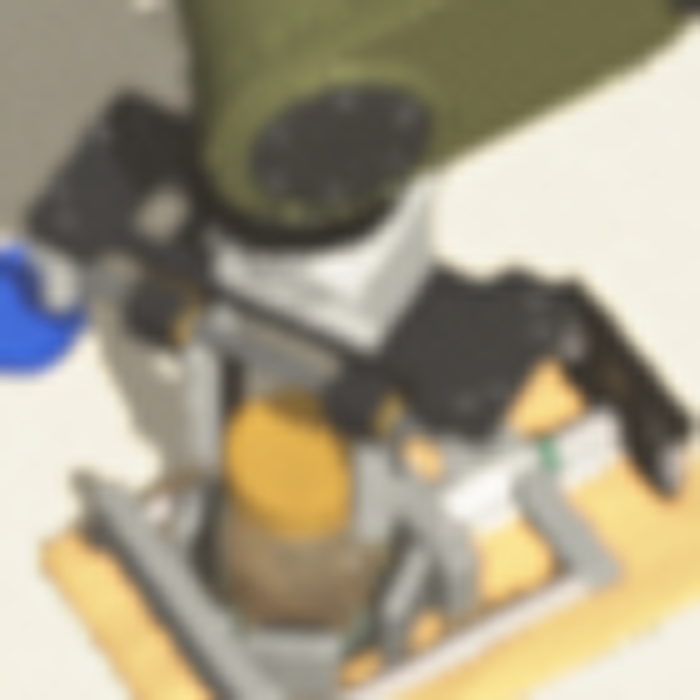

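Emit:
{"api": "play_rows", "payload": {
  "commands": [
    {"x": 0,"y": 0,"z": -0.0001,"wx": 0,"wy": 0,"wz": -5,"grip": 0.45},
    {"x": 0,"y": 0,"z": -0.0001,"wx": 0,"wy": 0,"wz": -5,"grip": 0.45},
    {"x": 0,"y": 0,"z": -0.0001,"wx": 0,"wy": 0,"wz": -5,"grip": 0.45},
    {"x": 0,"y": 0,"z": -0.0002,"wx": 0,"wy": 0,"wz": -5,"grip": 0.45},
    {"x": 0,"y": 0,"z": -0.0001,"wx": 0,"wy": 0,"wz": -5,"grip": 0.45},
    {"x": 0,"y": 0,"z": -0.0001,"wx": 0,"wy": 0,"wz": -5,"grip": 0.45},
    {"x": 0,"y": 0,"z": 0,"wx": 0,"wy": 0,"wz": -5,"grip": 0.45}
  ]
}}

```text
clock: 14.68
eef_pos: [583.5, -36.7, 92.2]
eef_rot: [3.141, 0.0, 1.317]
wrist_force: [0.1, 0.2, 1.5]
finger_gap: 52.7
```

Emit:
{"api": "play_rows", "payload": {
  "commands": [
    {"x": 0,"y": 0,"z": 0,"wx": 0,"wy": 0,"wz": -5,"grip": 0.45},
    {"x": 0,"y": 0,"z": 0,"wx": 0,"wy": 0,"wz": -5.3,"grip": 0.45},
    {"x": 0,"y": 0,"z": 0,"wx": 0,"wy": 0,"wz": 0,"grip": 0.45}
  ]
}}

```text
clock: 15.05
eef_pos: [583.5, -36.7, 92.2]
eef_rot: [3.141, 0.0, 1.494]
wrist_force: [0.7, 0.3, 2.8]
finger_gap: 52.5
```

```bash
python3 - <<'E'
from h import *
plan([583.5,-36.5,91],11.4+74.5)
E
```

```text
pos [583.5 -36.7  92.2] rpy [1.7997e+02 1.0000e-02 8.5620e+01] gap 52.5 t 15.05 F [0.7 0.3 2.8] M [-0.04 -0.07 -0.01]
tool delta mm [ 0.2 -0.   1.2]
rotvec deg tool [ 0.03  0.01 -0.28]
joints [-0.13  0.49  1.54 -0.    1.12 -0.05]
```

The twist moment has dropped to about 0 at 74°. I'll lift gently and watch the force.

Emit:
{"api": "play_rows", "payload": {
  "commands": [
    {"x": 0,"y": 0,"z": -0.001,"wx": 0,"wy": 0,"wz": 0,"grip": 0.45},
    {"x": 0,"y": 0,"z": -0.001,"wx": 0,"wy": 0,"wz": 0,"grip": 0.45}
  ]
}}

```text
clock: 15.3
eef_pos: [583.1, -36.6, 93.8]
eef_rot: [-3.141, -0.0, 1.494]
wrist_force: [0.2, -0.6, -1.2]
finger_gap: 52.3
```

```bash
python3 - <<'E'
from h import *
plan([583.5,-36.5,91],11.4+74.5)
E
```

```text
pos [583.1 -36.6  93.8] rpy [-179.96   -0.     85.63] gap 52.3 t 15.3 F [ 0.2 -0.6 -1.2] M [-0.02 -0.13  0.  ]
tool delta mm [0.1 0.4 2.8]
rotvec deg tool [-0.04 -0.   -0.27]
joints [-0.13  0.49  1.54 -0.    1.12 -0.05]
```

Fz is about −1.2 N, which is just the lid's weight, so it is free. I'll raise it about 35 mm.

Emit:
{"api": "play_rows", "payload": {
  "commands": [
    {"x": 0,"y": 0,"z": -0.002,"wx": 0,"wy": 0,"wz": 0,"grip": 0.45},
    {"x": 0,"y": 0,"z": -0.004,"wx": 0,"wy": 0,"wz": 0,"grip": 0.45},
    {"x": 0,"y": 0,"z": -0.006,"wx": 0,"wy": 0,"wz": 0,"grip": 0.45},
    {"x": 0,"y": 0,"z": -0.007,"wx": 0,"wy": 0,"wz": 0,"grip": 0.45},
    {"x": 0,"y": 0,"z": -0.007,"wx": 0,"wy": 0,"wz": 0,"grip": 0.45},
    {"x": 0,"y": 0,"z": -0.005,"wx": 0,"wy": 0,"wz": 0,"grip": 0.45},
    {"x": 0,"y": 0,"z": -0.003,"wx": 0,"wy": 0,"wz": 0,"grip": 0.45},
    {"x": 0,"y": 0,"z": 0,"wx": 0,"wy": 0,"wz": 0,"grip": 0.45},
    {"x": 0,"y": 0,"z": 0,"wx": 0,"wy": 0,"wz": 0,"grip": 0.45},
    {"x": 0,"y": 0,"z": 0,"wx": 0,"wy": 0,"wz": 0,"grip": 0.45},
    {"x": 0,"y": 0,"z": 0,"wx": 0,"wy": 0,"wz": 0,"grip": 0.45}
  ]
}}

```text
clock: 16.68
eef_pos: [583.3, -36.6, 127.9]
eef_rot: [-3.141, -0.0, 1.496]
wrist_force: [-0.1, -0.2, -0.3]
finger_gap: 52.4
```

```bash
python3 - <<'E'
from h import *
plan([583.5,-36.5,129],11.4+74.5)
for n in("side","top"):
    p,d=manip.camera(n); cv2.imwrite(f"pics/{n}8.png",cv2.cvtColor(p,cv2.COLOR_RGB2BGR))
crop("pics/side8.png","pics/side8c.png",230,310,140,215,10)
crop("pics/top8.png","pics/top8c.png",120,320,120,270,4)
E
```

```text
pos [583.3 -36.6 127.9] rpy [-179.99   -0.     85.71] gap 52.4 t 16.675 F [-0.1 -0.2 -0.3] M [-0.05 -0.02  0.02]
tool delta mm [ 0.1  0.2 -1.1]
rotvec deg tool [-0.01 -0.   -0.19]
joints [-0.13  0.45  1.51 -0.    1.19 -0.05]
```

View pics/side8c.png

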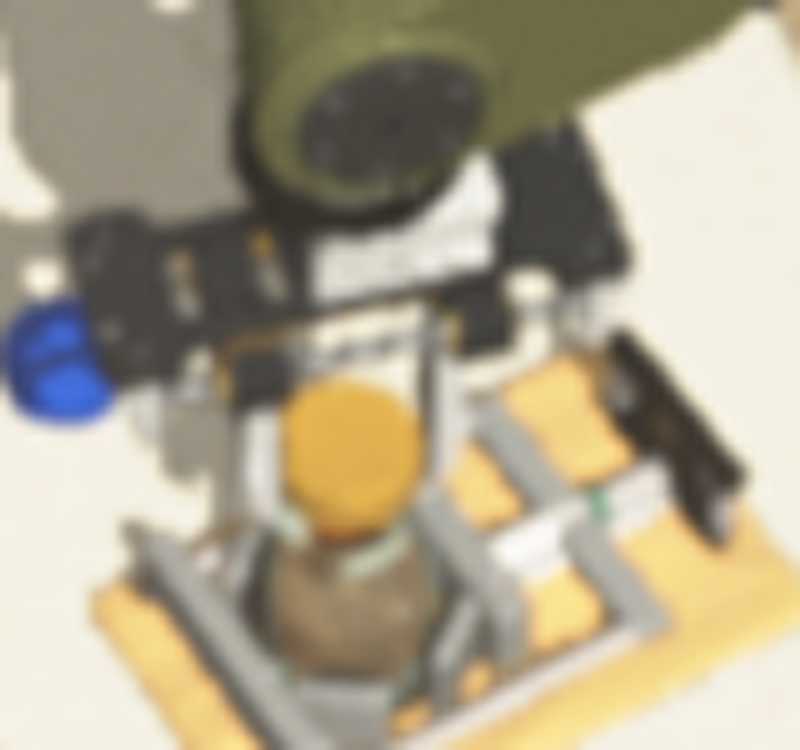

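View pics/top8c.png

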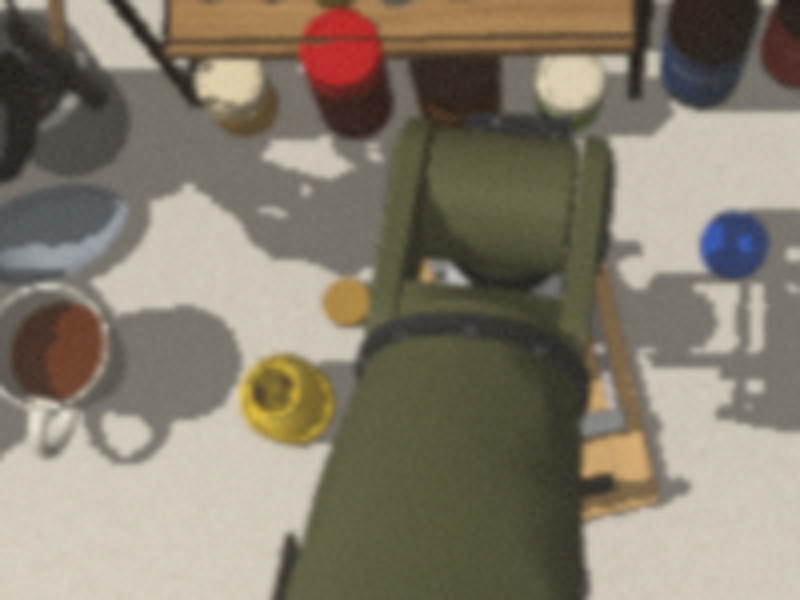

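The side view shows the lid at (352,455), level between the fingers. The jar's open rim is below it at about (350,545), and the green band still shows at (598,500) with no red. In the top view, the bystanders in view have not moved. I'll hand the job in.

```bash
python3 -c "
from cell import manip
print(manip.sign_off())"
```

```text
the job is handed in; nothing more can be done
None
```

I clamped the jar, unscrewed the lid and handed the job in at about 16.8 s. The gripper is still holding the lid above the open jar. `sign_off` gives no verdict, so what follows rests on my own checks.

- **Clamp:** I pulled the handle out about 38 mm and let go. About 6 mm of green shows with no red, so the gauge reads about 24 mm. It still looked the same in the last picture.
- **Lid:** I twisted it 74° (1.3 rad) anticlockwise. The twisting moment fell to about zero, and lifting took only about the lid's own weight (1.2 N).
- **Final pose:** The lid is level to within 0.1°, still, and gripped with a commanded 55 N (gap 52.4 mm). From the tool height, its lower edge should be about 26 mm above the rim. The jar stands upright in the jaws, and the bystanders in the last top picture had not moved. That crop did not include the pepper mill or teaspoon.

**Checks that disagreed or fell short:**
- **Cameras:** The two cameras placed the lid about 5–8 mm apart. I used a point between them and confirmed it by closing the fingers gently on the lid in two directions.
- **Twisting moment:** It read only 0.15–0.18 N m partway through the twist, against the 0.5–0.8 N m stated. I did not measure the jar's rotation directly, but the lid came off freely.

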